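# Rinse the gauge rod, sound the eluent reservoir and present the rod for reading

### The arm

A 6-joint arm with a two-finger parallel gripper is mounted at the origin on a cart in front of the work surface, level with it; the furniture and walls round the work are solid. World frame = base frame: x ahead of the robot, y to its left, z up, the work surface at z = 0. Lengths are in m, angles in degrees, forces in N, time in s.
With the tool pointing down it reaches from about 0.325 to 0.85 m from the base axis. Payload 15.5 kg.
Tool frame: the origin (TCP) lies at the very end of the fingers, on their centre line; the grasp point (between the pads) lies arm.grip_depth behind it (arm.grip_depth is the distance from the TCP to the grasp point, in m); z points along the fingers, y is the line along which they close (so a half turn about z gives the same grasp; the last joint's range is limited). The gripper opens to 91 mm and grips with 3 to 60 N. Pads are 32 mm wide; open, the fingers measure 118 mm over their backs; the gripper's body (76 mm by 178 mm) begins 60 mm behind the grasp point.
Start: joints at [-80.93, 28.281, 77.091, -0, 74.628, -5.472], TCP at [0.157, -0.605, 0.18] pointing down, gripper open.
Joint ranges: [-166.48, 166.48], [-47.26, 123.95], [12.59, 153.08], [-70.14, 250.14], [6.76, 159.57], [-176.63, 176.63]. Speed limits (degrees/s): [108.29, 108.29, 147.25, 172.46, 172.46, 172.46].

### API

Orientations are given as a 3x3 rotation matrix whose columns are the frame's x, y, z axes.
In Python, from rig import arm gives the robot as it stands. Calls block until the motion is done:
- arm.move_to(position, orientation): joint-space move of the TCP to a pose.
- arm.move_l(position, orientation=None, feed=0.15): straight line of the TCP; orientation=None keeps the orientation; feed is the mean speed in m/s.
- arm.move_joints(angles): joint-space move.
- arm.grip(opening): finger opening in m; the grip force is fixed at half the most; returns when the fingers have stopped.
- arm.sleep(seconds).
- arm.solve_ik(position, orientation): joint angles nearest the present ones, or None.
- arm.snapshot(name): name is "scene" or "top" or "wrist"; returns the picture (420x560x3 uint8, red, green, blue); there is no depth.
- arm.get_calibration(name): a dict with "intrinsics" (3x3 intrinsics, pixels), "k1" (the pictures are not rectified: a ray, as slopes to the right and down, at radius r is drawn at 1 + k1 r^2 times it, then the intrinsics apply), "cam_to_world" (4x4, takes a point from camera to world coordinates). Camera axes: x right, y down, z forward; pixel columns grow to the right and rows downward; lengths in m; the calibration is good to about 2 mm. A picture is of the moment at which its call begins: read the wrist's pose just before it. get_calibration takes no time and is no camera call; for the wrist camera it gives the pose at the moment of the call.
A pose or a line that the arm cannot do raises arm.Unreachable and nothing moves.
- arm.sign_off(): hands the job in; it is judged then, once.
Readings, each from a call of its own:
- arm.current_t(): time.
- arm.current_joint_positions(): joint angles.
- arm.current_dq(): joint speeds.
- arm.current_tau(): joint torques, N m.
- arm.current_ee_pos(): TCP position.
- arm.current_tool_rot(): TCP orientation.
- arm.current_force(): force on the tool from outside, world axes, zero at the start.
- arm.current_torque(): the same for the moment, N m.
- arm.current_width(): finger opening in m.
- arm.current_grasp_force(): force on a finger pad.
Only numpy, scipy, OpenCV 4.12 (cv2) and the standard library are available. Lean on these libraries where they do the work, as an engineer would, in place of code of your own. Each camera call takes 0.05 s, during which the arm holds its last target. There are 200 camera calls.

### The job

Gauge the level in the steel eluent reservoir: take the yellow-handled gauge rod out of its stand, rinse it by dipping its tip well down into the glass beaker on the near part of the worktop, then push it down the reservoir's guide tube until its collar stops on the tube's mouth. Draw it out again and finish with the rod still held in the gripper, level and still, well up off the worktop, with its tip over the shallow glass dish, also near, so that drips are caught while it is read. Do not shift or tip the beaker or the dish, and leave the loose vials where they are.

Things in the scene. Friction and masses are not known exactly. Their poses are not given: they have to be found in the camera images.
- rod: gauge rod, 90 g, loose, upright in its stand at the start. Origin: centre of the collar's underside. Own -z: round steel rod 9 mm thick with black rings every 10 mm, 90 mm down to its tip. Own +z: dark round collar 32 mm across, 5 mm thick; neck 14 mm across up to +11 mm; yellow square grip 18 x 18 mm from +11 to +63 mm, flat sides facing own x and y
- rod_tip (a point): the free end of the rod, on its axis 90 mm below the collar's underside
- rod_grip (a point): the middle of the yellow grip, on the axis 37 mm above the collar's underside
- rod_stand: the rod's parking stand, fixed: grey round foot 84 mm across, 12 mm high, with a white upright sleeve 26 mm thick, bore 14 mm, flared to 32 mm at its top 105 mm above the worktop. The rod's collar rests on that top. Origin: centre of the underside
- reservoir: the stainless eluent reservoir, fixed: upright steel drum 107 mm across, flat lid at 97 mm, red-handled drain tap low on its side (own -y, reaching 80 mm from the axis), blue-capped port on the lid (own +x, 33 mm from the axis, top at 122 mm) and in the middle of the lid the upright guide tube. Origin: centre of the underside, z up
- guide_mouth (a point): centre of the guide tube's mouth, 150 mm above the worktop: flared steel tube, 31 mm across outside and 23 mm inside at the rim, narrowing within 15 mm to a bore of 13 mm; free for over 100 mm below the rim, so the rod's collar stops on the rim when the rod is fully in
- beaker: the glass rinse beaker, loose, 200 g, 92 mm high, 73 mm across, open; the only open beaker on this part of the worktop. Origin: underside; own +z up; spout to own -x
- beaker_mouth (a point): centre of the beaker's mouth at rim height, 92 mm above its underside; the opening inside is about 56 mm across, floor 2 mm above the worktop
- drip_dish: the shallow clear round glass dish (petri dish), loose, 96 mm across and 15 mm high, open, on the near part of the worktop (a like dish far off at the right is not meant). Origin: centre of the underside
- vial_8: small loose capped vial, 15 mm across and 36 mm high, standing behind the work on the right
- vial_9: a second such vial beside it

How it is judged (in metres and radians):
On the way, in this order (a step that is already met when the one before it is completed fails the run):
1. the rod, held in the gripper, has its tip inside the beaker, at least 35 mm below the rim (z of rod_tip in the frame of beaker_mouth below -0.035 m and horizontal distance between rod_tip and beaker_mouth below 0.03 m and contact force between the fingers and rod above 1 N), for 0.1 s.
2. the rod is fully down the guide tube, its collar stopped on the mouth (within 4 mm, touching), still held (z of rod in the frame of guide_mouth below 0.004 m and horizontal distance between rod and guide_mouth below 0.007 m and z of rod_tip in the frame of guide_mouth below -0.08 m and contact force between rod and reservoir above 0.5 N and contact force between the fingers and rod above 1 N), for 0.1 s.
3. the rod is drawn out, its tip clear above the mouth (height (world z) of rod_tip above 0.155 m and contact force between the fingers and rod above 1 N), for 0.05 s.
At the end, for the whole second after the job is handed in: Gripper still holds the rod, still, level within 12 degrees, tip and collar over 100 mm above the worktop, tip within 45 mm of the dish's centre seen from above; rod touches neither reservoir, stand nor beaker; beaker upright, beaker and dish within 25 mm of their places (contact force between the fingers and rod above 1 N and angle between rod's own z axis and vertical between 1.36 and 1.78 rad and height (world z) of each of rod_tip, rod above 0.1 m and horizontal distance between rod_tip and drip_dish below 0.045 m and linear speed of rod below 0.02 m/s and contact force between rod and reservoir below 0.1 N and contact force between rod and rod_stand below 0.1 N and contact force between rod and beaker below 0.1 N and angle between beaker's own z axis and vertical below 0.1 rad and distance of each of beaker, drip_dish from where it was at the start of the episode below 0.025 m); the arm keeps its last pose, push and grip.
It fails at once if the beaker is shoved (over 25 mm) or tipped (distance of beaker from where it was at the start of the episode above 0.025 m or angle between beaker's own z axis and vertical above 0.3 rad).
It fails at once if the dish is shoved (over 25 mm) or tipped (distance of drip_dish from where it was at the start of the episode above 0.025 m or angle between drip_dish's own z axis and vertical above 0.3 rad).
It fails at once if a loose vial is pushed away (over 25 mm) (distance of any of vial_8, vial_9 from where it was at the start of the episode above 0.025 m).
It also fails if it takes over 64 s, if anything falls off the work surface, if the arm or the gripper's body presses on something with over 40 N, if the wrist force passes 120 N, or if a joint passes its speed limit or range.

## Working session

There is one attempt and no reset: what is moved stays moved. The work goes in short steps, each a Python script; the robot and the scene stay as the last script left them, time stands still between calls to the robot, and variables do not carry over. Pictures are saved under pics/ and viewed, at most 10 in all, crops included, and the job is handed in when it is done.

```bash
ls; mkdir -p pics
cat > h.py <<'E'
import numpy as np, cv2
from rig import arm
def cal(n):
    c=arm.get_calibration(n); return np.array(c["intrinsics"]),c["k1"],np.array(c["cam_to_world"])
def ray(c,u,v):
    K,k,T=c
    d=np.array([(u-K[0,2])/K[0,0],(v-K[1,2])/K[1,1]]); s=d.copy()
    for _ in range(20): s=d/(1+k*(s@s))
    return T[:3,3],T[:3,:3]@np.array([s[0],s[1],1])
def at(c,u,v,z):
    o,d=ray(c,u,v); return o+d*(z-o[2])/d[2]
def proj(c,p):
    K,k,T=c; q=T[:3,:3].T@(np.array(p)-T[:3,3]); s=q[:2]/q[2]; s=s*(1+k*(s@s))
    return K[0,0]*s[0]+K[0,2],K[1,1]*s[1]+K[1,2]
def save(n,im): cv2.imwrite(f"pics/{n}.png",cv2.cvtColor(im,cv2.COLOR_RGB2BGR))
E
python3 - <<'E'
from h import *
for n in ("scene","top"):
    save(n,arm.snapshot(n)); print(n,cal(n))
print(arm.grip_depth,arm.current_tool_rot(),arm.current_t())
E
```

```text
pics
scene (array([[394.65401147,   0.        , 283.41830883],
       [  0.        , 394.65401147, 215.27435607],
       [  0.        ,   0.        ,   1.        ]]), -0.08357767036607311, array([[ 0.87151331, -0.18171488,  0.45546049,  0.15579289],
       [-0.49028547, -0.34032852,  0.8023694 , -0.88771864],
       [ 0.00920374, -0.92258127, -0.385693  ,  0.47371239],
       [ 0.        ,  0.        ,  0.        ,  1.        ]]))
top (array([[478.54616248,   0.        , 279.30511194],
       [  0.        , 478.54616248, 214.58542159],
       [  0.        ,   0.        ,   1.        ]]), -0.036159923422661666, array([[-2.34792329e-04, -9.89067503e-01,  1.47463282e-01,
         4.14102022e-01],
       [-9.99724798e-01,  3.69133874e-03,  2.31668211e-02,
        -1.87666700e-01],
       [-2.34578868e-02, -1.47417260e-01, -9.88796177e-01,
         1.04933483e+00],
       [ 0.00000000e+00,  0.00000000e+00,  0.00000000e+00,
         1.00000000e+00]]))
0.0188 [[ 9.67968927e-01  2.51069966e-01 -1.67923614e-04]
 [ 2.51070003e-01 -9.67968372e-01  1.04104719e-03]
 [ 9.88309364e-05 -1.04986192e-03 -9.99999444e-01]] 0.1
```

View pics/scene.png

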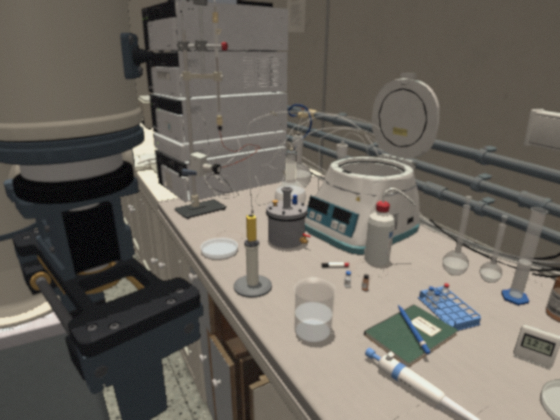

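View pics/top.png

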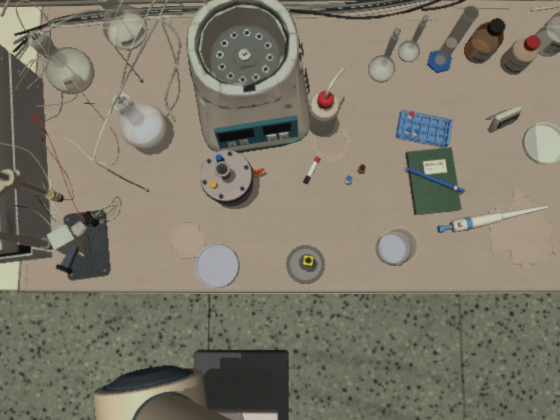

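The top view shows the dish near (217,266), rod and stand (307,263), reservoir (226,176), beaker (393,247), and vials (349,180) and (361,168). I'll enlarge that area.

Run:
```python
import cv2
t=cv2.imread('pics/top.png'); 
a=cv2.resize(t[140:300,180:310],None,fx=4,fy=4,interpolation=cv2.INTER_CUBIC)[:600]
b=cv2.resize(t[220:300,270:420],None,fx=5,fy=5,interpolation=cv2.INTER_CUBIC)
cv2.imwrite('pics/a.png',a[:600]);cv2.imwrite('pics/b.png',b)
```

```text
(no output)
```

View pics/a.png

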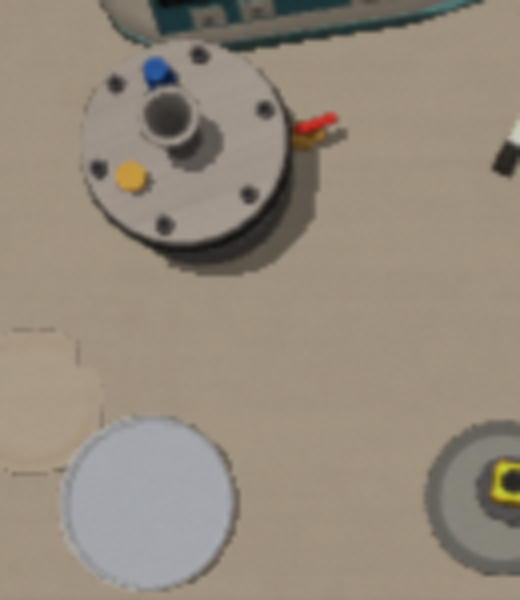

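View pics/b.png

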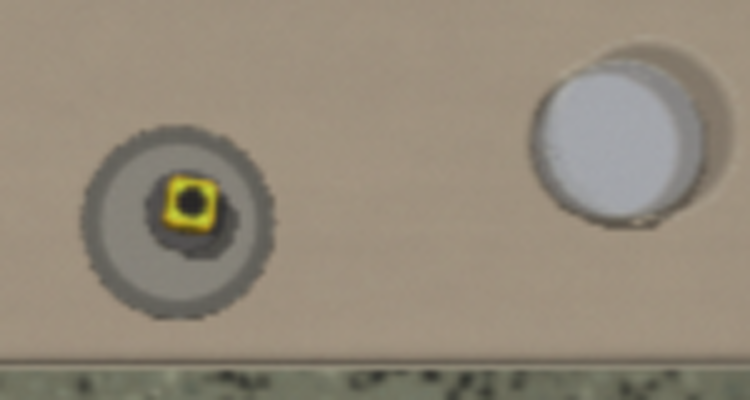

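```bash
python3 - <<'E'
from h import *
T=cal("top");S=cal("scene")
g=at(T,222.1-.4,168.9-.4,.15);print("guide",g,proj(S,g))
l=at(T,180+185/4-.4,140+142/4-.4,.097);print("lid",l)
d=at(T,217.4,265.1,.008);print("dish",d,proj(S,d))
f=at(T,305.2,264,.012);print("foot",f,proj(S,f))
t=at(T,307.6,260.2,.168);print("griptop",t,proj(S,t))
print("beaker scene rim",at(S,314,293,.092),"base",at(S,314,329,.0))
for c in (at(S,314,293,.092),at(S,314,329,0)):
  for z in(0,.092): print(z,proj(T,[c[0],c[1],z]))
for i,p in enumerate([(163,180),(168,176),(218,182),(213,233),(162,228)][1:]): print(at(T,270+p[0]/5,220+p[1]/5,.168)[:2])
E
python3 - <<'E'
import cv2
t=cv2.imread('pics/scene.png')
cv2.imwrite('pics/c.png',cv2.resize(t[170:350,200:380],(720,720)[:2],interpolation=cv2.INTER_CUBIC)[120:720,:])
E
```

```text
guide [ 0.63882793 -0.05508693  0.15      ] (np.float64(287.2211863434957), np.float64(187.04275271128267))
lid [ 0.63816006 -0.05604874  0.097     ]
dish [ 0.45880277 -0.02854162  0.008     ] (np.float64(220.31557657892978), np.float64(247.3995255421479))
foot [ 0.46081416 -0.21921627  0.012     ] (np.float64(252.9019859079527), np.float64(281.23060876537767))
griptop [ 0.46072906 -0.218926    0.168     ] (np.float64(251.12604825759456), np.float64(214.78909230140812))
beaker scene rim [ 0.48365716 -0.418821    0.092     ] base [ 0.49736667 -0.40499721  0.        ]
0 (np.float64(396.3947805040936), np.float64(253.52932103119275))
0.092 (np.float64(406.461064444768), np.float64(250.43528658709545))
0 (np.float64(389.8505595998357), np.float64(247.279923611279))
0.092 (np.float64(399.2755902793653), np.float64(243.59910583709205))
[ 0.46990833 -0.21165993]
[ 0.46766855 -0.22999459]
[ 0.44902175 -0.22797373]
[ 0.45087662 -0.20932265]
```

View pics/c.png

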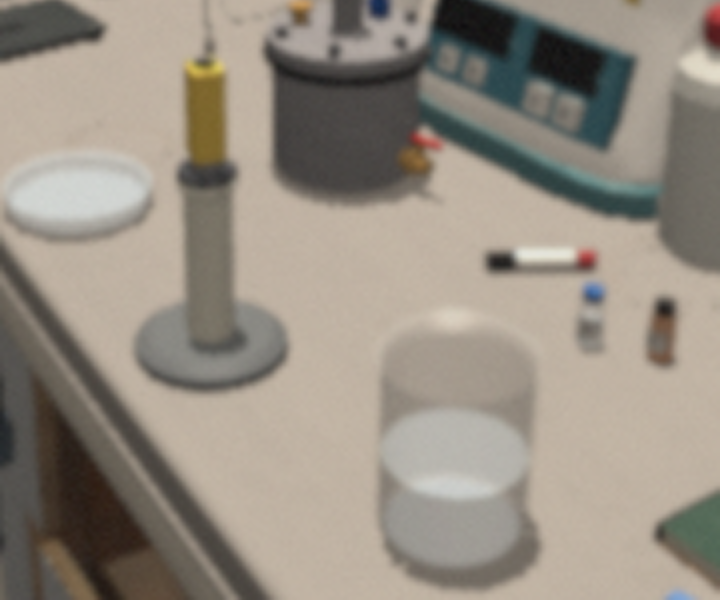

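The scene crop shows the beaker rim centred near (457,355) and its base near (452,525). In the top crop the faint upper-right ring is the rim.

Run:
```python
from h import *
T=cal("top");S=cal("scene")
print(at(S,314.2,288.7,.092),at(S,313,331,0),at(T,392.2,248.7,0),at(T,398.4,245.8,.092))
# plan check: grasp yaw ~ grip edges at -6 deg ; candidates
r=np.radians
Rz=lambda a:np.array([[np.cos(a),-np.sin(a),0],[np.sin(a),np.cos(a),0],[0,0,1]])
Rh=lambda h,roll:None
```

```text
[ 0.49128914 -0.4078725   0.092     ] [ 0.49260703 -0.40888891  0.        ] [ 0.49424077 -0.41002619  0.        ] [ 0.49296839 -0.40309246  0.092     ]
```

```bash
cat >> h.py <<'E'
STAND=np.array([.4608,-.219]); BEAK=np.array([.4926,-.4078]); GUIDE=np.array([.6388,-.0551]); DISH=np.array([.4588,-.0285])
def down(yaw,s=-1):  # closing line = world y turned by yaw deg
    a=np.radians(yaw); y=s*np.array([-np.sin(a),np.cos(a),0]); z=np.array([0,0,-1.]); return np.column_stack([np.cross(y,z),y,z])
def level(az,roll,dip=0):
    a,d,r=np.radians([az,dip,roll]); z=np.array([np.cos(a)*np.cos(d),np.sin(a)*np.cos(d),-np.sin(d)])
    h=np.array([-np.sin(a),np.cos(a),0]); v=np.cross(z,h); y=np.cos(r)*h+np.sin(r)*v
    return np.column_stack([np.cross(y,z),y,z])
E
python3 - <<'E'
from h import *
ok=lambda p,R:(lambda q:None if q is None else np.round(q,0))(arm.solve_ik(list(p),R))
for yaw in(-6.6,):
  for n,p,z in(("st",STAND,.123),("stup",STAND,.25),("bk",BEAK,.16),("bkup",BEAK,.25),("gd",GUIDE,.168),("gdup",GUIDE,.29)):
    print(n,ok([*p,z],down(yaw)),ok([*p,z],down(yaw,1)))
for az in(0,30,60,75,90,105,120,150,-90,-60):
  for roll in(0,90,180,270):
    for z in(.2,.3,.4):
      R=level(az,roll,5); p=np.array([*DISH,z])-.108*R[:,2]; q=ok(p,R)
      if q is not None: print(az,roll,z,q)
E
```

```text
st [-32.  23.  97.  -0.  60.  64.] [ -32.   23.   97.   -0.   60. -116.]
stup [-32.  15.  87.  -0.  78.  64.] [ -32.   15.   87.   -0.   78. -116.]
bk [-45.  30.  76.  -0.  73.  52.] [ -45.   30.   76.   -0.   73. -128.]
bkup [-45.  26.  69.  -0.  84.  52.] [ -45.   26.   69.   -0.   84. -128.]
gd [-10.  30.  75.  -0.  74.  86.] [-10.  30.  75.  -0.  74. -94.]
gdup [-10.  25.  65.  -0.  90.  86.] [-10.  25.  65.  -0.  90. -94.]
30 0 0.2 [-96.  59. 141.  57.  74.  74.]
30 0 0.3 [-96.  37. 139.  54.  88.  94.]
30 0 0.4 [-96.  16. 132.  56. 104. 117.]
30 90 0.2 [-96.  59. 141.  57.  74. 164.]
30 90 0.3 [ -96.   37.  139.   54.   88. -176.]
30 90 0.4 [ -96.   16.  132.   56.  104. -153.]
30 180 0.2 [ -96.   59.  141.   57.   74. -106.]
30 180 0.3 [-96.  37. 139.  54.  88. -86.]
30 180 0.4 [-96.  16. 132.  56. 104. -63.]
30 270 0.2 [-96.  59. 141.  57.  74. -16.]
30 270 0.3 [-96.  37. 139.  54.  88.   4.]
30 270 0.4 [-96.  16. 132.  56. 104.  27.]
60 0 0.2 [-72.  50. 107.  49. 101. 107.]
60 0 0.3 [-72.  38. 106.  51. 108. 117.]
60 0 0.4 [-72.  28. 102.  56. 117. 129.]
60 90 0.2 [ -72.   5
[... 2879 characters left out ...]
   38.   80.  -64.  122. -143.]
-90 270 0.2 [ 40.  54.  84. -55. 111. -33.]
-90 270 0.3 [ 40.  45.  83. -58. 116. -42.]
-90 270 0.4 [ 40.  38.  80. -64. 122. -53.]
-60 0 0.2 [ 54.  49. 114. -65.  92.  75.]
-60 0 0.3 [ 54.  37. 113. -66.  97.  63.]
-60 0 0.4 [ 54.  25. 109. -69. 103.  48.]
-60 90 0.2 [ 54.  49. 114. -65.  92. 165.]
-60 90 0.3 [ 54.  37. 113. -66.  97. 153.]
-60 90 0.4 [ 54.  25. 109. -69. 103. 138.]
-60 180 0.2 [  54.   49.  114.  -65.   92. -105.]
-60 180 0.3 [  54.   37.  113.  -66.   97. -117.]
-60 180 0.4 [  54.   25.  109.  -69.  103. -132.]
-60 270 0.2 [ 54.  49. 114. -65.  92. -15.]
-60 270 0.3 [ 54.  37. 113. -66.  97. -27.]
-60 270 0.4 [ 54.  25. 109. -69. 103. -42.]
```

Run:
```python
from h import *
p=arm.current_ee_pos(); arm.move_l([p[0],p[1],.32])
R=down(-6.6); arm.move_to([*STAND,.25],R)
print(arm.current_t(),arm.current_ee_pos())
c=cal("wrist"); im=arm.snapshot("wrist"); save("w1",im)
print(proj(c,[*STAND,.168]))
```

```text
2.9833 [ 0.46076117 -0.2197441   0.25006502]
(np.float64(280.87083109216894), np.float64(209.93804377508997))
```

View pics/w1.png

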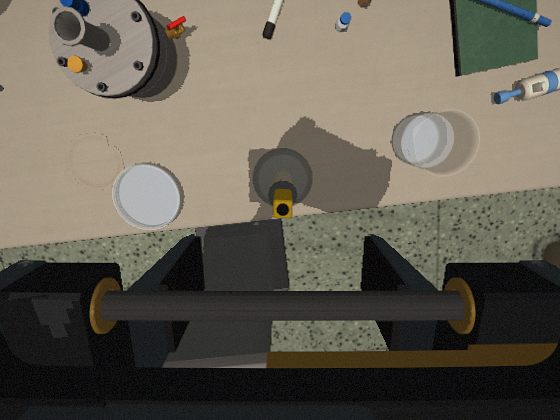

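The grip top is at (283,210), 2 px from the prediction, and it is square to the fingers. The beaker rim is near (446,140) and the guide mouth near (70,26). Grasping now.

Run:
```python
from h import *
c=cal("wrist"); print(at(c,283,210,.168),proj(c,[*BEAK,.092]),proj(c,[*BEAK,0]),proj(c,[*GUIDE,.15]),at(c,70,26,.15),at(c,446,140,.092))
p=at(c,283,210,.168)[:2]
arm.move_l([*((STAND+p)/2),.1232],feed=.1)
arm.grip(0.0); print(arm.current_width(),arm.current_grasp_force(),arm.current_force(),arm.current_t())
q=arm.current_ee_pos()
arm.move_l([q[0],q[1],.30],feed=.12)
arm.sleep(.2)
print(q,arm.current_width(),arm.current_grasp_force(),arm.current_force(),arm.current_t())
save("s2",arm.snapshot("scene")); w=arm.snapshot("wrist"); save("w2",w)
a=cv2.imread("pics/s2.png")[60:300,160:380]; b=cv2.imread("pics/w2.png")[0:240,200:420]
cv2.imwrite("pics/d.png",cv2.resize(np.hstack([a[:, :200],b[:, :200]]),None,fx=2,fy=2,interpolation=cv2.INTER_CUBIC))
```

```text
[ 0.46048971 -0.22098723  0.168     ] (np.float64(447.51730890468684), np.float64(145.2347107655753)) (np.float64(414.83397005962274), np.float64(140.18531910009943)) (np.float64(65.80920021218444), np.float64(25.513657004608945)) [ 0.63793989 -0.05861923  0.15      ] [ 0.49849371 -0.40599761  0.092     ]
0.018006849758267558 29.9996817111969 [-0.36992281 -0.39207966 -0.32733454] 5.5583
[ 0.46062901 -0.21998505  0.12319959] 0.017738030333479343 29.99951183795929 [ 0.34760417  0.06321526 -0.72200172] 7.3833
```

View pics/d.png

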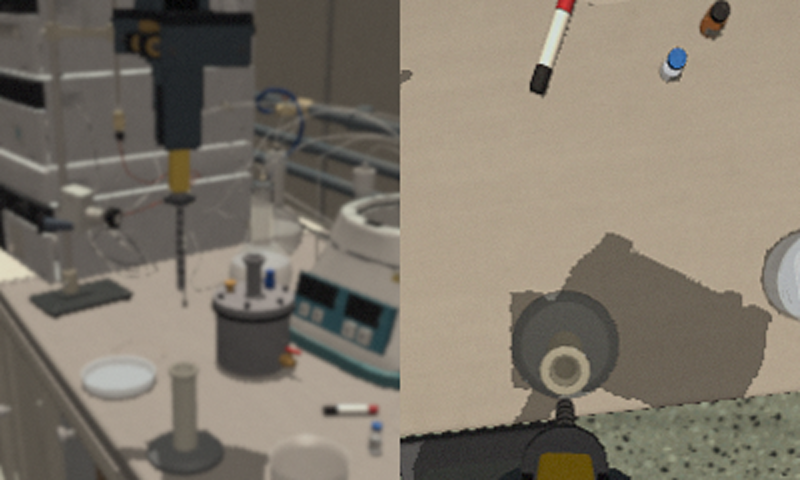

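The rod is held and clear of the stand. Its tip is at scene (252,211.5) and wrist (283,202).

Run:
```python
from h import *
S=cal("scene");W=cal("wrist");p=np.array(arm.current_ee_pos());tip=p+[0,0,.0188-.127]
print(p,arm.current_tool_rot()[:,2],proj(S,tip),proj(W,tip),at(W,283,202,tip[2]))
# beaker dip
R=down(-6.6); BK=BEAK+[.002,0]
print(arm.current_t())
arm.move_to([*BK,.27],R)
W=cal("wrist");save("w3",arm.snapshot("wrist")); print(proj(W,[*BK,.092]),proj(W,[*BK,0]),proj(W,[*BK,.27+.0188-.127]))
im=cv2.imread("pics/w3.png")[60:300,140:460];cv2.imwrite("pics/e.png",cv2.resize(im,None,fx=2.4,fy=2.4,interpolation=cv2.INTER_CUBIC))
```

```text
[ 0.46055467 -0.21992881  0.29980786] [-3.34650341e-04  2.08661026e-04 -9.99999922e-01] (np.float64(250.99706079048332), np.float64(204.00581823404417)) (np.float64(281.7004932992663), np.float64(202.84321455455182)) [ 0.46126489 -0.22130643  0.19160786]
7.4833
(np.float64(281.7461623166122), np.float64(188.4895098371658)) (np.float64(281.7982076769179), np.float64(175.780016050945)) (np.float64(281.68760559441506), np.float64(202.80011410992387))
```

View pics/e.png

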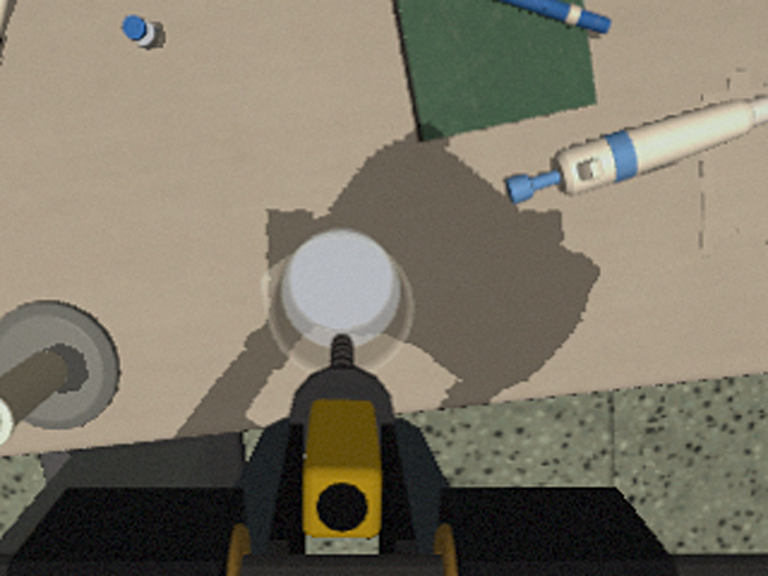

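Run:
```python
from h import *
S=cal("scene"); p=np.array([.4606,-.2199,.2998])
for z in (.063,.018,.011,.005,0,-.09): print(z,np.round(proj(S,p+[0,0,.0188-.037+z]),1))
for f,(u0,u1,v0,v1) in {"s2":(235,270,100,230)}.items():
    h=cv2.cvtColor(cv2.imread(f"pics/{f}.png"),cv2.COLOR_BGR2HSV)
    m=(h[...,0]>18)&(h[...,0]<32)&(h[...,1]>120)
    ys,xs=np.nonzero(m[v0:v1,u0:u1]); print(f,ys.min()+v0,ys.max()+v0,xs.mean()+u0)
    g=cv2.imread("pics/s2.png",0)
    for c in(250,251,252): print(c,g[130:220,c].tolist())
```

```text
0.063 [249.3 126.6]
0.018 [249.8 150.5]
0.011 [249.9 154.2]
0.005 [249.9 157.3]
0 [250.  159.8]
-0.09 [251. 204.]
s2 135 155 249.13756613756613
250 [38, 36, 34, 38, 57, 77, 87, 91, 90, 91, 91, 91, 93, 88, 92, 89, 90, 88, 88, 91, 89, 89, 88, 90, 87, 82, 70, 64, 60, 52, 45, 41, 45, 60, 60, 54, 51, 61, 67, 65, 60, 56, 60, 65, 63, 57, 53, 60, 69, 68, 60, 59, 65, 68, 61, 54, 49, 58, 66, 64, 59, 57, 62, 65, 59, 54, 53, 60, 65, 63, 61, 61, 62, 75, 91, 117, 142, 153, 155, 152, 147, 146, 148, 151, 159, 161, 163, 163, 162, 161]
251 [37, 36, 33, 40, 54, 77, 89, 89, 92, 91, 91, 92, 91, 90, 90, 91, 90, 90, 89, 88, 90, 90, 90, 92, 88, 81, 71, 61, 56, 53, 44, 42, 51, 64, 70, 65, 67, 67, 73, 72, 71, 68, 71, 76, 76, 74, 71, 78, 86, 89, 82, 77, 84, 84, 74, 65, 60, 67, 76, 77, 72, 71, 76, 77, 71, 62, 61, 69, 72, 71, 69, 68, 71, 79, 95, 114, 133, 142, 143, 136, 126, 117, 120, 134, 153, 161, 162, 162, 161, 162]
252 [36, 35, 36, 37, 57, 78, 88, 88, 90, 91, 89, 91, 91, 90, 91, 89, 90, 90, 89, 92, 89, 88, 89, 87, 89, 84, 73, 62, 56, 49, 41, 42, 58, 75, 86, 84, 85, 85, 85, 86, 86, 85, 87, 91, 92, 90, 91, 97, 105, 107, 102, 97, 101, 104, 92, 82, 81, 93, 105, 110, 108, 107, 109, 111, 109, 102, 101, 104, 106, 105, 103, 104, 106, 111, 119, 126, 132, 136, 136, 128, 115, 102, 104, 126, 151, 163, 163, 162, 162, 161]
```

The rod sits as planned (yellow, collar and tip rows all match), and the beaker is centred to about 2 mm. Next I dip it, then move over the guide tube.

Run:
```python
from h import *
R=down(-6.6); BK=BEAK+[.002,0]; G=GUIDE+[-.0004,-.0015]
arm.move_l([*BK,.142],feed=.12); arm.sleep(.4); print(arm.current_force(),arm.current_ee_pos(),arm.current_width())
arm.move_l([*BK,.31],feed=.15)
arm.move_l([*G,.31],R,feed=.2); arm.move_l([*G,.28],feed=.1); arm.sleep(.2)
W=cal("wrist");save("w4",arm.snapshot("wrist")); save("s4",arm.snapshot("scene"))
p=np.array(arm.current_ee_pos());print(arm.current_t(),p,arm.current_force(),proj(W,[*G,.15]),proj(W,p+[0,0,-.1082]),proj(cal("scene"),[*G,.15]),proj(cal("scene"),p+[0,0,-.1082]))
a=cv2.imread("pics/w4.png")[140:240,220:345]; b=cv2.imread("pics/s4.png")[130:230,225:350]
cv2.imwrite("pics/f.png",cv2.resize(np.hstack([a,b]),None,fx=3.2,fy=3.2,interpolation=cv2.INTER_CUBIC))
```

```text
[-0.25780571  0.01884199 -0.93970741] [ 0.49463994 -0.407846    0.14213079] 0.017528397907361642
14.0083 [ 0.63860131 -0.0566266   0.28049786] [-0.27106746  0.73800767 -0.04860229] (np.float64(281.6492201137648), np.float64(198.09501693990896)) (np.float64(281.64119815089504), np.float64(203.06481681253214)) (np.float64(287.3703658062098), np.float64(187.23442972643397)) (np.float64(287.557626624275), np.float64(178.9047562531927))
```

View pics/f.png

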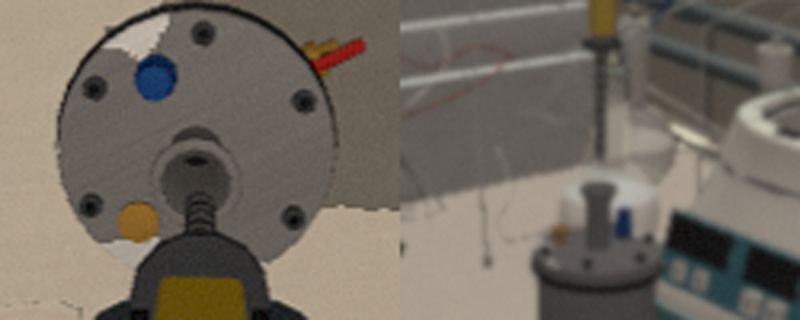

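The mouth centre is at wrist (281,197) against a prediction of (281.6,198), and the tip lines up. Inserting now, guarded by force.

Run:
```python
from h import *
p=np.array(arm.current_ee_pos()); G=np.array([.6384,-.0566])
f0=np.array(arm.current_force())
z=p[2]
for zt in [.255,.235,.215,.195,.180,.174,.172,.170,.169,.168,.167,.166,.165,.164,.163]:
    arm.move_l([*G,zt],feed=.06 if zt>.175 else .02)
    f=np.array(arm.current_force())-f0; print(zt,np.round(f,1),round(arm.current_ee_pos()[2],4),round(arm.current_width(),4))
    if f[2]>6 or np.linalg.norm(f[:2])>15: break
arm.sleep(.3); print(np.array(arm.current_force())-f0,arm.current_ee_pos(),arm.current_t())
```

```text
0.255 [ 1.  -0.5 -1. ] 0.2548 0.0176
0.235 [-0.8 -0.7 -0.8] 0.2347 0.0176
0.215 [ 0.9 -0.8 -0.6] 0.2147 0.0178
0.195 [ 0.3 -0.9 -1. ] 0.1946 0.0173
0.18 [-0.1 -1.4 -0.8] 0.1796 0.0176
0.174 [-0.3 -0.3 -1.8] 0.1739 0.0178
0.172 [ 1.1 -0.4 -0.5] 0.1719 0.0175
0.17 [ 0.4 -0.2 -0.2] 0.1699 0.0172
0.169 [ 0.2 -0.7 -0.4] 0.1689 0.0175
0.168 [ 0.6 -0.9  2. ] 0.1682 0.0176
0.167 [-2.8  0.  12.9] 0.1681 0.0173
[-2.57310469 -0.61457486 12.84421952] [ 0.63891861 -0.05666475  0.16811435] 18.425
```

Run:
```python
from h import *
R=down(-6.6)
arm.move_l([.6384,-.0566,.31],feed=.12); arm.sleep(.2)
arm.move_l([.48,-.2,.38],feed=.2)
Rf=level(80,270); z=.27; p=np.array([*DISH,z])-.1082*Rf[:,2]
q=arm.solve_ik(list(p),Rf); print(q,arm.current_joint_positions())
q0=np.array(arm.current_joint_positions()); q=np.array(q)
for s in (.25,.5,.75,1): arm.move_joints(list(q0+s*(q-q0))); print(np.round(arm.current_ee_pos(),3),np.round(arm.current_tool_rot()[:,2],2))
arm.sleep(1); e=np.array(arm.current_ee_pos());t=e+.1082*np.array(arm.current_tool_rot())[:,2]
print(e,t,np.array(t[:2])-DISH,arm.current_grasp_force(),arm.current_width(),arm.current_t(),arm.current_force())
save("top5",arm.snapshot("top")); save("s5",arm.snapshot("scene"))
T=cal("top"); print(proj(T,t))
a=cv2.imread("pics/top5.png")[130:310,170:420]; b=cv2.imread("pics/s5.png")[120:350,170:370]
a=cv2.resize(a,(450,324));b=cv2.resize(b,(340,391))
o=np.zeros((391,790,3),np.uint8);o[:324,:450]=a;o[:,450:]=b;cv2.imwrite("pics/g.png",o)
```

```text
[-59.52408384  50.80545615  86.92418502  49.07006426 120.77415001
  30.54263571] [-2.91471540e+01  1.17693604e+01  7.18401204e+01  1.30212158e-02
  9.64216739e+01  6.74233702e+01]
[ 0.45  -0.162  0.291] [-0.14  0.36 -0.92]
[ 0.431 -0.125  0.252] [-0.16  0.7  -0.7 ]
[ 0.43  -0.111  0.251] [-0.04  0.93 -0.37]
[ 0.44  -0.135  0.27 ] [ 0.17  0.99 -0.01]
[ 0.43998069 -0.13509178  0.26995932] [ 0.45877873 -0.02853722  0.26997187] [-2.12683046e-05 -3.72211586e-05] 30.001292824745178 0.017516905678708308 23.8417 [ 0.11613645 -0.16056433 -1.21516898]
(np.float64(193.14050038822495), np.float64(258.20845874662064))
```

View pics/g.png

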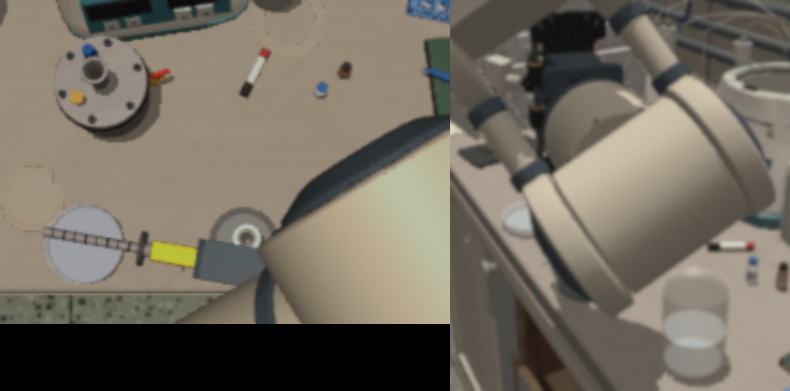

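The rod is held level. Its tip shows at top-view (194,258) where (193,258) was predicted, which is over the dish centre at that height. Dish, beaker and vials have not moved.

```bash
python3 -c "
from rig import arm
print(arm.sign_off())"
```

```text
the job is handed in; nothing more can be done
None
```

The rod was rinsed in the beaker, pushed down the guide tube until its collar stopped on the mouth, drawn out, and handed in held level with its tip over the dish; the sign-off gave no verdict.

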